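Raise the pop-up bench lamp beside the clamped watch and hold it up

ROBOT

A 7-joint arm with a two-finger parallel gripper is mounted at the origin on the work surface. World frame = base frame: x ahead of the robot, y to its left, z up, the work surface at z = 0. Lengths are in mm, angles in rad, forces in N, time in s.
With the tool pointing down it reaches from about 400 to 875 mm from the base axis. Payload 4.4 kg.
Tool frame: the origin (TCP) lies between the finger pads; the fingertips stand ctrl.finger_overhang ahead of it and the grasp point (between the pads) lies 11 mm behind it (ctrl.finger_overhang is the distance from the TCP to the fingertips, in mm); z points along the fingers, y is the direction in which the jaws open and shut (so a half turn about z gives the same grasp; the last joint's range is limited). The gripper opens to 85 mm and grips with 20 to 120 N. Pads are 22 mm wide; open, the fingers measure 114 mm over their backs; the gripper's body (76 mm by 85 mm) begins 54 mm behind the grasp point. The pads swing forward as they close: fully open they stand 13 mm farther back than shut.
Start: joints at [-1.306, 0.628, 0.038, 1.517, -0.027, 0.996, -0.02], TCP at [211.097, 614.781, 239.313] pointing down, gripper open.
Joint ranges: [-3.06, 3.06], [-0.37, 2.12], [-1.25, 1.32], [0.18, 2.47], [-1.1, 4.24], [0.23, 1.98], [-2.94, 2.94]. Speed limits (rad/s): [2.57, 2.57, 3.14, 3.14, 3.14, 3.14, 3.14].

INTERFACE

Orientations are given as [roll, pitch, yaw] about the fixed x, y, z axes, in that order (R = Rz(yaw) Ry(pitch) Rx(roll)).
In Python, from cell import ctrl gives the robot as it stands. The module is installed in compiled form; this text tells all that it offers.
- The arm moves only by the tool step_arm, never from a script. Its argument "deltas" is a list that holds one entry, the list of rows, each a list of 7 numbers: the opening, from 0 (shut) to 1 (fully open), then the shift along the world's x, y, z in mm, then the turn, a rotation vector about the world's x, y, z in rad. In form: [[[grip, tx, ty, tz, rx, ry, rz], ...]]. A call has 1 to 10 rows; each row shifts and turns the commanded pose from where the row before left it; what a row does not reach is not made up. A row lasts 1/12 s, in which the tool goes at most 41.7 mm and 7.16 degrees, less where a joint would pass 70% of its speed; a pose out of reach is approached as far as the arm can. A call is refused whole if a number of a shift passes 41.7 or a number of a turn 0.125, either way. A call with a gripper value outside its range is refused whole. The fingers move at their own pace and stop on an object; the grip force is fixed at half the most. Time passes only in rows, so rows that do not move let the fingers close. It gives the time, the measured TCP pose, the force and the opening at its end, in the units of the state.
- ctrl.read_state(): the state, without advancing time (a new reading comes with each control period).
- ctrl.get_image(name): name is "scene" or "top" or "wrist"; returns (picture, depth): 400x640x3 uint8, red, green, blue; 400x640 float32, mm along the optical axis (not along the pixel's ray), 0 where there is no reading.
- ctrl.camera_info(name): a dict with "intrinsics" (3x3 intrinsics, pixels), "distortion" ([k1, k2, p1, p2, k3] as OpenCV has them; the pictures are not rectified), "rvec" (rotation vector, rad) and "tvec" (3), from world to camera coordinates, as OpenCV has them. Camera axes: x right, y down, z forward; pixel columns grow to the right and rows downward; lengths in mm; the calibration is good to about 2 mm. A picture is of the moment at which its call begins: read the wrist's pose just before it. camera_info takes no time and is no camera call; for the wrist camera it gives the pose at the moment of the call.
- ctrl.finish_job(): hands the job in, once; it reports no verdict.
The state is a dict: "clock": time; "qpos": joint angles; "qd": joint speeds; "tau": joint torques, N m; "eef_pos": TCP position; "tool_rot": TCP orientation; "force": force on the tool from outside, world axes, zero at the start; "torque": the same for the moment, N m; "width": finger opening in mm.
Only numpy, scipy, OpenCV 4.12 (cv2) and the standard library are available. Lean on these libraries where they do the work, as an engineer would, in place of code of your own. Each camera call takes 0.05 s, during which the arm holds its last target.

TASK

Light up the watch for inspection: press the lamp's hinged pedal down to its stop so that the clear dust cover springs open, then let the pedal come back up. Then pinch the lamp head so that the orange button on its side is squeezed in, pull the head straight up past the first stop to the second stop, and finish while still holding it there, fully extended with the button squeezed, because it springs back when let go. Leave the watch in its clip untouched and do not disturb the other things on the bench.

Things in the scene. Friction and masses are not known exactly. Their poses are not given: they have to be found in the camera images.
- lamp: Housing of the pop-up lamp, fixed on the bench: aluminium block 90 (x) x 80 (y) x 80 mm high. Origin under its centre, on the bench. Pedal on its -x side, cover hinge at the top of its +x side, mast along z on its centre line. Yaw 1.0 to 2.1 rad: the pedal points to the robot's right. The pedal's catch arm stands 70 mm out along -x, 91 mm high, and swings 20 mm farther out.
- pedal_pad (a point): Centre of the top of the pedal's 50 x 50 mm black rubber pad: press here, straight down. Hinge: along y, 68 mm from the lamp's origin along -x, 25 mm up; pad 96 mm from it. Pedal up: it slopes up by 0.3 rad, pad about 59 mm above the bench. At the stop: level, pad 31 mm above the bench, 164 mm from the lamp's origin along -x. Axes: the lamp's while up.
- pedal (a joint): Pedal angle in rad: 0 up, 0.30 pressed to its stop. It springs back up; it takes about 2 N at the pad to start and 5 N at the stop. At about 0.25 rad the catch lets the cover go.
- cover (a joint): Angle in rad of the clear dust cover over the lamp head (88 x 76 x 66 mm, on the housing, red lip under the catch): about 0 shut, 2.95 open. Once the catch is off it springs open within about 3 s, over the housing's +x side, and stays there upside down, reaching up to 95 mm beyond that side and no higher than 110 mm above the bench.
- lamp_head: Black lamp head to be gripped: 26 (x) x 28 (y) mm, from 26 mm below to 20 mm above its origin; pale round light, 24 mm wide, 8 mm tall, on top. Origin on the mast axis, level with the button's middle. Axes as the lamp's. Down: origin 110 mm above the bench, 30 mm above the housing's top; at the second stop 210 mm. Grip from above, fingers closing along y, one on the button.
- button (a joint): Orange release button in m on the middle of the lamp head's -y side, 16 wide x 22 mm tall, standing out 6 mm (so the head with button is 34 mm across y, 30 mm when squeezed). 0 out, 0.004 fully in; 2 N starts it, 6 N is fully in. While it is less than about 0.003 in, a latch keeps the mast down.
- upper_section (a joint): Upper (brass, 12 mm) mast section, m: 0 in, 0.050 at its stop. It comes out first (weak return spring); its end is the first stop.
- lower_section (a joint): Lower (steel, 18 mm) mast section, m: 0 in, 0.050 at its stop. It comes out after the first stop; its end is the second stop. The whole pull is 0.100 m straight up, needing 2 N at first and about 7 N at the end; both sections spring back when let go.
- watch_stand: Fixed aluminium stand, 75 x 65 mm, 100 mm high, with a spring clip gripping a watch case on top. Do not touch. Origin under its centre on the bench.
- acrylic_tray: Bystander: clear divided tray 120 x 85 x 22 mm, origin at the underside's centre.
- loupe: Bystander: steel eye loupe, 36 mm wide, 30 mm tall, origin at the underside's centre.
- ring_dish: Bystander: grey ceramic ring dish, 90 mm wide, with a cone 50 mm tall, origin at the underside's centre.
- parts_jar: Bystander: small glass jar with aluminium cap, 42 mm wide, 48 mm tall, origin at the underside's centre.
- screwdriver: Bystander: yellow plastic screwdriver 125 mm long lying along its x axis.
- case_cushion: Bystander: blue round cushion block, 68 mm wide, 24 mm tall, origin at the underside's centre.

How it is judged (in metres and radians):
On the way, in this order (a step that is already met when the one before it is completed fails the run):
1. the pedal is pressed down to its stop (value of joint pedal above 0.26 rad), for 0.2 s.
2. the pedal is back up and the cover has sprung open (value of joint cover above 2.5 rad and value of joint pedal below 0.08 rad), for 0.2 s.
3. the head is gripped with its button squeezed in, the mast still down (value of joint button above 0.0028 m and value of joint each of upper_section, lower_section below 0.01 m and contact force between the fingers and lamp_head above 2 N), for 0.1 s.
4. the first stop: the upper section is out, button squeezed (value of joint upper_section above 0.046 m and value of joint button above 0.0025 m and contact force between the fingers and lamp_head above 2 N), for 0.05 s.
5. the second stop: both sections are fully out, held with the button squeezed (all of step 4 and value of joint lower_section above 0.046 m), for 0.3 s.
At the end, for the whole second after the job is handed in: The gripper still holds the lamp head (more than 2 N) with its button more than 2.5 mm in, both mast sections more than 46 mm out of 50 mm and still, the head more than 200 mm above the bench, the cover open by more than 2.5 rad, and the pedal back up (under 0.08 rad) (all of step 2 and all of step 5 and velocity of joint lower_section below 0.01 m/s and height (world z) of lamp_head above 0.2 m); the arm keeps its last pose, push and grip.
It fails at once if the watch or its stand is touched (over 1 N) (contact force between any of the arm, the fingers and watch_stand above 1 N).
It fails at once if a bystander is moved by more than 15 mm (distance of any of acrylic_tray, loupe, ring_dish, parts_jar, screwdriver, case_cushion from where it was at the start of the episode above 0.015 m).
It also fails if it takes over 42 s, if anything falls off the work surface, if the arm or the gripper's body presses on something with over 40 N, if the wrist force passes 120 N, or if a joint passes its speed limit or range.

## Working session

There is one attempt and no reset: what is moved stays moved. The work goes in short steps, Python scripts to look and compute and a tool call to move; the robot and the scene stay as the last step left them, time stands still between calls to the robot, and variables do not carry over. Pictures are saved under pics/ and viewed, and the job is handed in when it is done.

Besides the shell and the picture viewer there is one more tool, called by a JSON object that holds its "name" and its "arguments". step_arm: Moves the arm, as the interface text tells. Its arguments: {"type":"object","properties":{"deltas":{"type":"array"}},"required":["deltas"]}

```bash
mkdir -p pics; cat > h.py <<'E'
import numpy as np, cv2
from cell import ctrl
def save(n,f):
    im,d=ctrl.get_image(n); cv2.imwrite('pics/'+f+'.png',im[:,:,::-1]); np.save('pics/'+f+'.npy',d); 
    ci=ctrl.camera_info(n); np.savez('pics/'+f+'_c.npz',**{k:np.array(v) for k,v in ci.items()}); return im,d
def cam(f):
    c=np.load('pics/'+f+'_c.npz'); return c['intrinsics'],c['distortion'],cv2.Rodrigues(c['rvec'].astype(float))[0],c['tvec'].reshape(3)
def ray(f,px):
    K,D,R,t=cam(f); p=cv2.undistortPoints(np.array(px,float).reshape(-1,1,2),K,D).reshape(-1,2)
    d=np.c_[p,np.ones(len(p))]; return -R.T@t, d@R
def plane(f,px,z):
    o,d=ray(f,px); return o+d*((z-o[2])/d[:,2])[:,None]
def dep(f,px):
    D=np.load('pics/'+f+'.npy'); o,d=ray(f,px); z=np.array([D[int(round(v)),int(round(u))] for u,v in np.array(px).reshape(-1,2)]); return o+d*z[:,None]
def tri(f1,p1,f2,p2):
    o1,d1=ray(f1,p1);o2,d2=ray(f2,p2);d1=d1[0];d2=d2[0]
    s=np.linalg.lstsq(np.c_[d1,-d2],o2-o1,rcond=None)[0];a=o1+d1*s[0];b=o2+d2*s[1];return (a+b)/2,np.linalg.norm(a-b)
def proj(f,P):
    K,D,R,t=cam(f); return cv2.projectPoints(np.array(P,float).reshape(-1,1,3),cv2.Rodrigues(R)[0],t,K,D)[0].reshape(-1,2)
E
python3 - <<'E'
from h import *
for n in ['scene','top','wrist']: save(n,n+'0')
s=ctrl.read_state(); print(s, ctrl.finger_overhang)
E
```

```text
{'clock': 0.15, 'qpos': array([-1.30580662,  0.62916605,  0.03843435,  1.51814351, -0.02699138,
        0.99631475, -0.0200117 ]), 'qd': array([-0.00147289, -0.00217472,  0.00089281, -0.00433015, -0.00228957,
       -0.00295947, -0.0019303 ]), 'tau': array([ 1.31977464e-03, -5.63797545e+01,  1.22747496e+00, -1.93647105e+01,
        1.10763777e-02,  7.41207157e-03, -3.10760782e-06]), 'eef_pos': array([210.92330941, 614.32417657, 238.57742564]), 'tool_rot': array([-3.14007843e+00,  8.63020528e-06,  2.81080718e+00]), 'force': array([-0.11473499, -0.49742651,  0.02747323]), 'torque': array([ 0.06854635, -0.01663044, -0.02353188]), 'width': 85.21416521558548} 8.0
```

View pics/scene0.png

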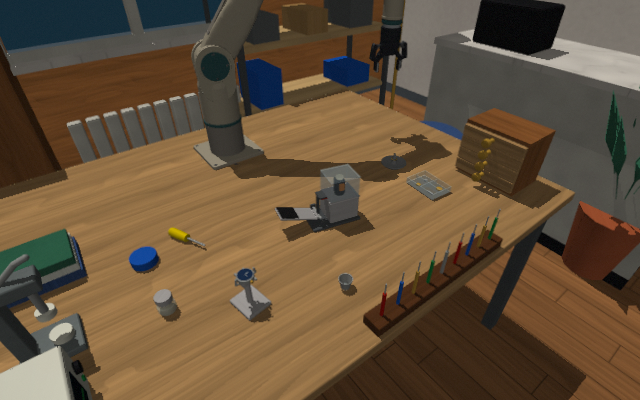

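View pics/top0.png

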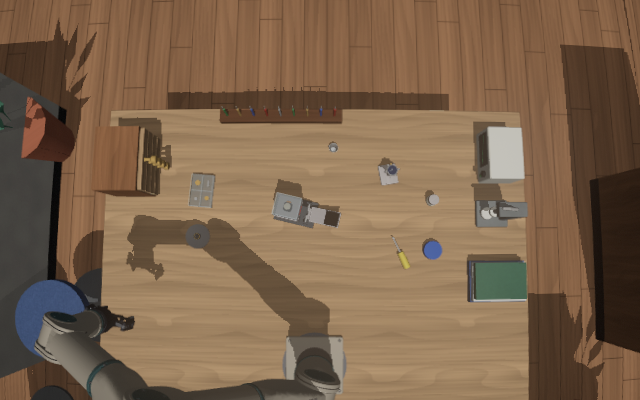

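View pics/wrist0.png

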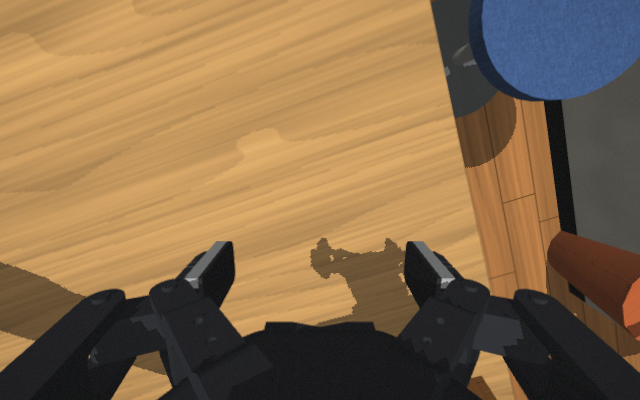

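The top view has the lamp at (288,207), the pedal's black pad at (332,218), the ring dish at (198,236), the stand at (389,174) and the screwdriver at (401,255). I'll zoom in on the lamp.

```bash
python3 - <<'E'
from h import *
a=cv2.imread('pics/top0.png')[180:240,260:350]; b=cv2.imread('pics/scene0.png')[155:235,265:375]
cv2.imwrite('pics/z1.png',cv2.resize(a,None,fx=8,fy=8,interpolation=cv2.INTER_CUBIC)); cv2.imwrite('pics/z2.png',cv2.resize(b,None,fx=7,fy=7,interpolation=cv2.INTER_CUBIC))
pts=[[288,207],[332,218],[315,214],[198,236],[389,174],[401,255],[432,250],[202,190],[333,147],[432,199]]
print(np.round(dep('top0',pts)))
print(-cam('top0')[2].T@cam('top0')[3], -cam('scene0')[2].T@cam('scene0')[3])
E
```

```text
[[ 558.   88.  153.]
 [ 527.  -63.   62.]
 [ 543.   -2.   39.]
 [ 462.  423.   32.]
 [ 681. -263.   96.]
 [ 396. -314.   29.]
 [ 414. -428.   28.]
 [ 632.  415.   22.]
 [ 797.  -69.    7.]
 [ 598. -427.   48.]]
[ 429.05620919   -5.08287112 1598.78180954] [1219.61838349 -452.89391134  689.51668409]
```

View pics/z1.png

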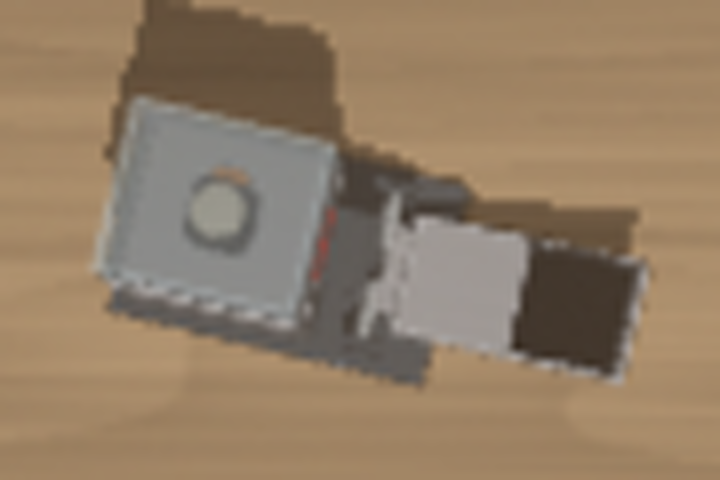

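View pics/z2.png

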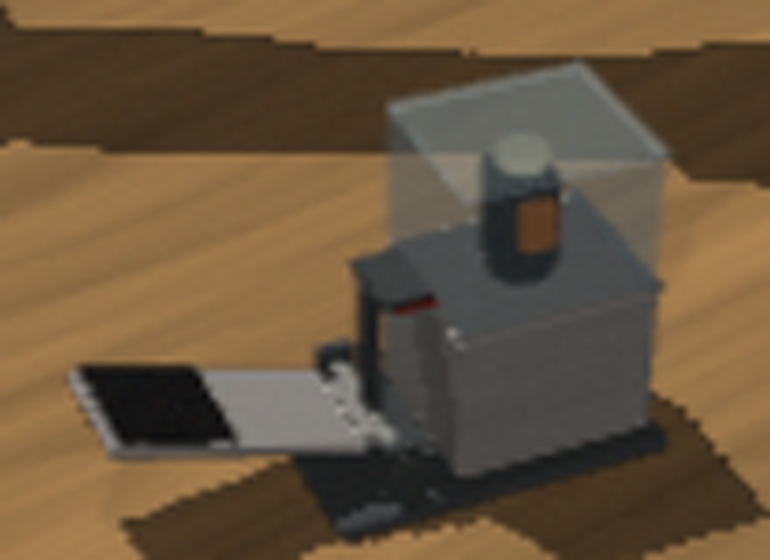

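```bash
python3 - <<'E'
from h import *
def a(X,Y): return [260+(X+.5)/8-.5,180+(Y+.5)/8-.5]
def b(X,Y): return [265+(X+.5)/7-.5,155+(Y+.5)/7-.5]
print('light',tri('top0',a(219,209),'scene0',b(522,152)), plane('top0',[a(219,209)],138), plane('scene0',[b(522,152)],138))
ta=[a(525,240),a(645,262),a(625,377),a(512,345)]
sb=[b(235,443),b(112,446),b(84,368),b(195,368)]  
# correspond: lamp -y side is +x far? print depth/planes
print(np.round(dep('top0',[a(580,310)])),np.round(dep('scene0',[b(155,405)])))
print('pad c',tri('top0',a(577,305),'scene0',b(156,406)))
for p in ta: print(plane('top0',[p],59))
for p in sb: print(plane('scene0',[p],59))
# cover top corners at z=146
for p in [a(135,100),a(335,150),a(298,322),a(100,270)]: print('cov',plane('top0',[p],146))
D=np.load('pics/top0.npy');im=cv2.imread('pics/top0.png')
# dark pad pixels
m=im.sum(2)<170; m[:210]=0;m[228:]=0;m[:,:322]=0;m[:,345:]=0
v,u=np.nonzero(m);P=dep('top0',np.c_[u,v]);print(len(u),np.mean(P,0),np.mean(np.c_[u,v],0))
print(plane('top0',[np.mean(np.c_[u,v],0)],59))
E
```

```text
light (array([564.46906963,  93.46638206, 135.26910019]), np.float64(1.2034192194095674)) [[563.86088842  92.79406191 138.        ]] [[567.9693924  91.3205929 138.       ]]
[[526. -63.  61.]] [[530. -62.  59.]]
pad c (array([529.05943336, -61.31226074,  57.88974498]), np.float64(0.8995679863886888))
[[557.72302683 -38.48189204  59.        ]]
[[548.0445638  -91.99570184  59.        ]]
[[496.78090347 -82.98946431  59.        ]]
[[510.87319522 -32.75450254  59.        ]]
[[568.37635402 -49.4473593   59.        ]]
[[541.20844348 -88.56507512  59.        ]]
[[492.31720892 -71.64510124  59.        ]]
[[519.23811216 -35.90508862  59.        ]]
cov [[609.25039619 128.26429563 146.        ]]
cov [[588.27302127  43.57564568 146.        ]]
cov [[515.61978667  58.62194499 146.        ]]
cov [[537.19174674 142.08164539 146.        ]]
143 [525.50996854 -58.33934396  70.39607798] [330.90909091 218.41258741]
[[526.17224916 -58.88947176  59.        ]]
```

{"name": "step_arm", "arguments": {"deltas": [[[0, 13.2, -28.2, 0, 0, 0, -0.0615], [0, 13.2, -28.2, 0, 0, 0, -0.0615], [0, 13.2, -28.2, 0, 0, 0, -0.0615], [0, 13.2, -28.2, 0, 0, 0, -0.0615], [0, 13.2, -28.2, 0, 0, 0, -0.0615], [0, 13.2, -28.2, 0, 0, 0, -0.0615], [0, 13.2, -28.2, 0, 0, 0, -0.0615], [0, 13.2, -28.2, 0, 0, 0, -0.0615]]]}}

```text
clock: 0.82
eef_pos: [317.0, 387.7, 239.2]
tool_rot: [-3.141, -0.0, 2.316]
force: [0.4, -0.5, 0.1]
width: 0.0
```

{"name": "step_arm", "arguments": {"deltas": [[[0, 13.2, -28.2, 0, 0, 0, -0.0615], [0, 13.2, -28.2, 0, 0, 0, -0.0615], [0, 13.2, -28.2, 0, 0, 0, -0.0615], [0, 13.2, -28.2, 0, 0, 0, -0.0615], [0, 13.2, -28.2, 0, 0, 0, -0.0615], [0, 13.2, -28.2, 0, 0, 0, -0.0615], [0, 13.2, -28.2, 0, 0, 0, -0.0615], [0, 13.2, -28.2, 0, 0, 0, -0.0615]]]}}

```text
clock: 1.48
eef_pos: [422.6, 162.2, 239.3]
tool_rot: [3.142, -0.0, 1.824]
force: [0.4, -1.0, 0.2]
width: -0.1
```

{"name": "step_arm", "arguments": {"deltas": [[[0, 13.2, -28.2, 0, 0, 0, -0.0615], [0, 13.2, -28.2, 0, 0, 0, -0.0615], [0, 13.2, -28.2, 0, 0, 0, -0.0615], [0, 13.2, -28.2, 0, 0, 0, -0.0615], [0, 13.2, -28.2, 0, 0, 0, -0.0615], [0, 13.2, -28.2, 0, 0, 0, -0.0615], [0, 13.2, -28.2, 0, 0, 0, -0.0615], [0, 13.2, -28.2, 0, 0, 0, -0.0615], [0, 0, 0, 0, 0, 0, 0], [0, 0, 0, 0, 0, 0, 0]]]}}

```text
clock: 2.32
eef_pos: [528.0, -64.0, 239.1]
tool_rot: [-3.142, 0.001, 1.331]
force: [-0.8, 0.6, -0.3]
width: 0.4
```

```bash
python3 - <<'E'
from h import *
s=ctrl.read_state(); print(s, ctrl.finger_overhang)
save('wrist','w1'); save('top','t1')
E
```

```text
{'clock': 2.3167, 'qpos': array([-0.26157128,  0.4996977 ,  0.48831715,  1.85629634, -0.3001028 ,
        0.85883003,  0.13478443]), 'qd': array([-0.03939634, -0.01501622, -0.04234891,  0.02929894, -0.00847266,
        0.00748203, -0.00017104]), 'tau': array([ 1.63713723e+00, -4.36735833e+01,  6.56502843e+00, -1.73360109e+01,
        1.62376184e-01, -1.84480604e-01,  4.05443352e-03]), 'eef_pos': array([528.02254996, -64.0432354 , 239.06267776]), 'tool_rot': array([-3.14158008e+00,  1.01575188e-03,  1.33134804e+00]), 'force': array([-0.75632935,  0.61036455, -0.27903084]), 'torque': array([ 0.0644231 ,  0.04518687, -0.00636289]), 'width': 0.44847108703775046} 8.0
```

View pics/w1.png

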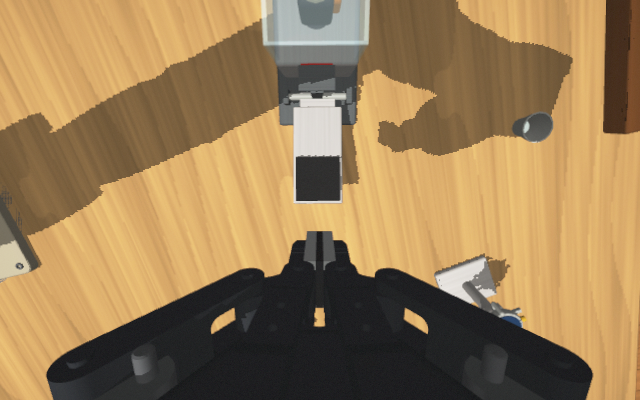

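The wrist view shows the pad's black square at about (318,178), with the pedal square to the tool. The light is at the top, near (315,8).

```bash
python3 - <<'E'
from h import *
print(plane('w1',[[318,178],[296,156],[341,156],[341,201],[294,201]],59), dep('w1',[[318,178]]))
print(tri('w1',[318,178],'scene0',[265+156.5/7-.5,155+406.5/7-.5]))
a=plane('w1',[[305,66],[332,66],[294,155],[294,200],[341,155],[341,200]],59);print(a)
E
```

```text
[[528.02287813 -57.64255018  59.        ]
 [510.19750705 -27.93277255  59.        ]
 [558.56085738 -39.60090066  59.        ]
 [547.45835345 -90.04240766  59.        ]
 [494.77092154 -77.33461861  59.        ]] [[528.05294528 -57.52962672  59.60632722]]
(array([527.36276374, -58.93423881,  55.5529099 ]), np.float64(1.60131822507426))
[[542.46712687  58.22633414  59.        ]
 [569.24404131  51.7629102   59.        ]
 [508.33070935 -26.35230728  59.        ]
 [495.07824528 -76.17862547  59.        ]
 [558.7970265  -38.52740239  59.        ]
 [547.71555488 -88.87439686  59.        ]]
```

{"name": "step_arm", "arguments": {"deltas": [[[0, 0, 0.5, -30, 0, 0, 0.003], [0, 0, 0.5, -30, 0, 0, 0], [0, 0, 0, -30, 0, 0, 0], [0, 0, 0, -30, 0, 0, 0], [0, 0, 0, -30, 0, 0, 0], [0, 0, 0, -12, 0, 0, 0], [0, 0, 0, -5, 0, 0, 0], [0, 0, 0, -5, 0, 0, 0], [0, 0, 0, -5, 0, 0, 0]]]}}

```text
clock: 3.17
eef_pos: [528.0, -60.3, 62.8]
tool_rot: [3.141, -0.001, 1.339]
force: [-1.7, -0.4, 3.5]
width: 0.0
```

{"name": "step_arm", "arguments": {"deltas": [[[0, 0, 0, -5, 0, 0, 0], [0, 0, 0, -5, 0, 0, 0], [0, 0, 0, -4, 0, 0, 0], [0, 0, 0, -3, 0, 0, 0], [0, 0, 0, 0, 0, 0, 0]]]}}

```text
clock: 3.58
eef_pos: [528.5, -61.9, 45.3]
tool_rot: [3.14, 0.001, 1.337]
force: [-0.2, -2.9, 3.8]
width: 0.0
```

{"name": "step_arm", "arguments": {"deltas": [[[0, 0, 0, -3, 0, 0, 0], [0, 0, 0, -3, 0, 0, 0], [0, 0, 0, -1, 0, 0, 0], [0, 0, 0, -1, 0, 0, 0], [0, 0, 0, 0, 0, 0, 0]]]}}

```text
clock: 4.0
eef_pos: [528.6, -61.8, 38.5]
tool_rot: [3.14, -0.0, 1.337]
force: [-2.7, -2.8, 15.8]
width: 0.2
```

Now hitting the stop at 15.8 N. I'll hold briefly and check.

{"name": "step_arm", "arguments": {"deltas": [[[0, 0, 0, 0, 0, 0, 0], [0, 0, 0, 0, 0, 0, 0], [0, 0, 0, 0, 0, 0, 0]]]}}

```text
clock: 4.25
eef_pos: [528.6, -61.8, 38.5]
tool_rot: [3.139, -0.0, 1.337]
force: [-2.5, -3.6, 15.5]
width: -0.2
```

```bash
python3 - <<'E'
from h import *
im,_=save('scene','s2'); cv2.imwrite('pics/s2z.png',cv2.resize(im[130:250,240:400,::-1],None,fx=5,fy=5))
s=ctrl.read_state(); print(s['eef_pos'],s['force'])
E
```

```text
[528.62327646 -61.79513089  38.56130984] [-1.58922675 -4.00182776 15.84573872]
```

View pics/s2z.png

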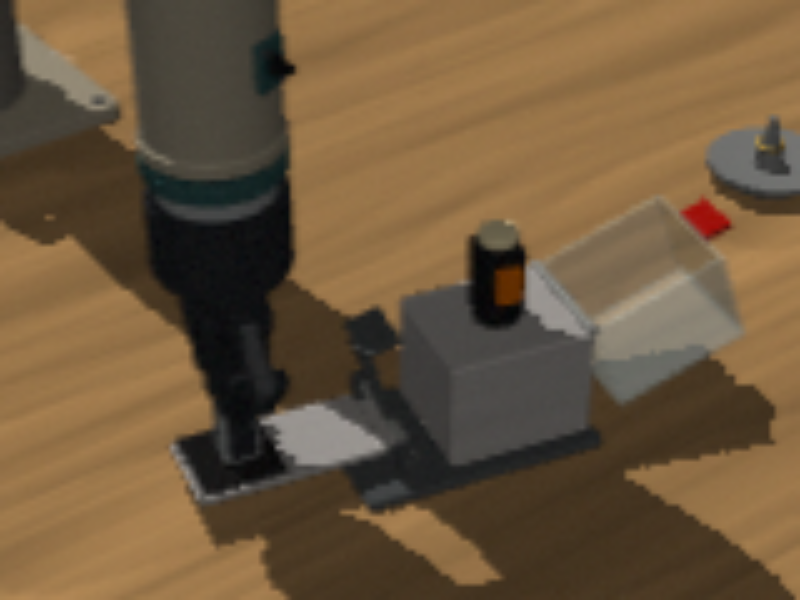

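The cover is swinging open and the pedal is level at its stop. Next I lift off and move over to the lamp head.

{"name": "step_arm", "arguments": {"deltas": [[[0, 0, 0, 8, 0, 0, 0], [0, 0, 0, 12, 0, 0, 0], [0, 0, 0, 20, 0, 0, 0], [0, 0, 0, 30, 0, 0, 0], [0, 0, 0, 35, 0, 0, 0], [0, 0, 0, 35, 0, 0, 0], [0, 0, 0, 35, 0, 0, 0], [0, 0, 0, 30, 0, 0, 0]]]}}

```text
clock: 4.97
eef_pos: [527.7, -59.7, 244.1]
tool_rot: [-3.141, -0.001, 1.339]
force: [1.0, 0.3, -0.0]
width: -0.1
```

{"name": "step_arm", "arguments": {"deltas": [[[0.6, 4, 16, 0, 0, 0, 0], [0.6, 4, 16, 0, 0, 0, 0], [0.6, 4, 16, 0, 0, 0, 0], [0.6, 4, 16, 0, 0, 0, 0], [0.6, 4, 16, 0, 0, 0, 0], [0.6, 0, 0, 0, 0, 0, 0], [0.6, 0, 0, 0, 0, 0, 0]]]}}

```text
clock: 5.55
eef_pos: [547.4, 20.7, 241.6]
tool_rot: [-3.14, -0.0, 1.341]
force: [-1.2, -0.6, -1.3]
width: 51.8
```

```bash
python3 - <<'E'
from h import *
s=ctrl.read_state(); print(s['clock'],s['eef_pos'],s['tool_rot'],s['force'],s['width'],ctrl.finger_overhang)
save('wrist','w3'); im,_=save('scene','s3'); cv2.imwrite('pics/s3z.png',cv2.resize(im[130:250,240:400,::-1],None,fx=5,fy=5))
E
```

```text
5.55 [547.42457659  20.71956831 241.62884067] [-3.13981648e+00 -3.99198648e-04  1.34114675e+00] [-1.16827597 -0.64937738 -1.32437022] 51.7908155507599 8.0
```

View pics/w3.png

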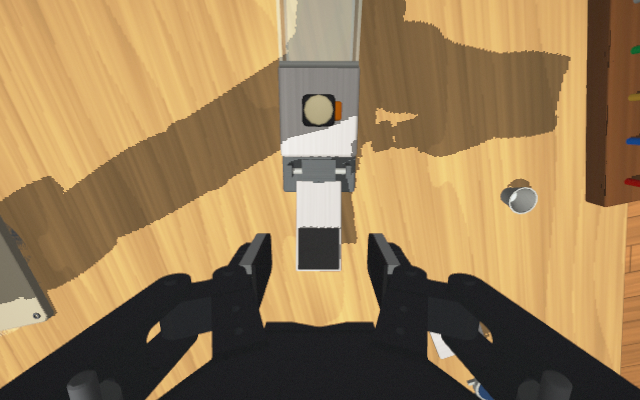

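View pics/s3z.png

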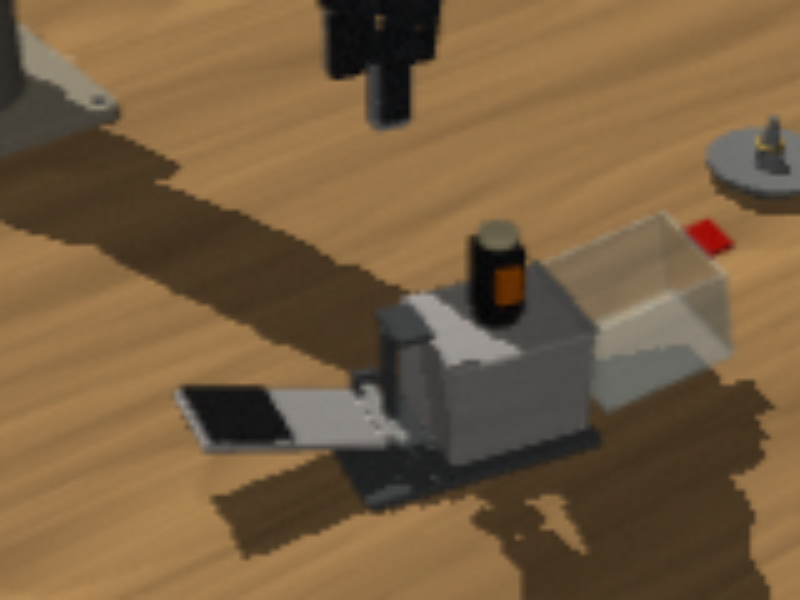

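The pedal is back up and the cover open. The light is at (318,109) in the wrist view and the orange button at (339,110).

```bash
python3 - <<'E'
from h import *
im=cv2.imread('pics/w3.png').astype(int); print(im[109,318], im[97,305], im[110,339])
m=(abs(im-im[109,318]).sum(2)<60).astype(np.uint8); n,l,st,c=cv2.connectedComponentsWithStats(m); k=l[109,318]; print(st[k],c[k]); pw=c[k]
s=cv2.imread('pics/s3.png').astype(int); x,y=240+500//5,130+235//5; print(s[y,x]); m=(abs(s-s[y,x]).sum(2)<60).astype(np.uint8); n,l,st,c=cv2.connectedComponentsWithStats(m); k=l[y,x]; print(st[k],c[k])
print(tri('w3',pw,'scene0',c[k]),plane('w3',[pw],138),dep('w3',[[318,109]]), plane('w3',[[303,95],[335,95],[335,126],[302,126]],130))
o=(im[:,:,2]>150)&(im[:,:,0]<40)&(im[:,:,1]<110); v,u=np.nonzero(o); q=(abs(u-339)<12)&(abs(v-110)<20); print(q.sum(),u[q].mean(),v[q].mean())
bm=(s[:,:,2]>90)&(s[:,:,0]<40)&(s[:,:,1]<100);v2,u2=np.nonzero(bm);q2=(abs(u2-341)<8)&(abs(v2-187)<10);print(q2.sum(),u2[q2].mean(),v2[q2].mean(),plane('scene0',[[u2[q2].mean(),v2[q2].mean()]],110),dep('s3',[[u2[q2].mean(),v2[q2].mean()]]))
print(dep('w3',[[295,75],[350,75],[295,120]]))
E
```

```text
[137 174 185] [35 34 35] [ 10  85 167]
[305  95  27  29 580] [318.16724138 108.99827586]
[ 76  99 104]
[335 174  14   9  58] [340.5862069  177.06896552]
(array([566.19773127,  94.81538922, 133.07685977]), np.float64(5.075090986437401)) [[564.58008085  92.62440518 138.        ]] [[564.44274573  92.60464444 139.15594484]] [[555.04909041 106.46107767 130.        ]
 [580.58065688 100.4287675  130.        ]
 [575.28354413  76.41394331 130.        ]
 [548.21372343  82.80760306 130.        ]]
84 337.9761904761905 109.9047619047619
26 341.4230769230769 186.76923076923077 [[580.4070075   90.38904226 110.        ]] [[582.19475025  88.86959158 111.62078897]]
[[550.35642    130.65377266  80.79187465]
 [602.20129342 118.54272699  79.84295151]
 [539.83282964  90.14682545  81.02360901]]
```

{"name": "step_arm", "arguments": {"deltas": [[[0.7, 3.6, 14.3, 0, 0, 0, 0], [0.7, 3.6, 14.3, 0, 0, 0, 0], [0.7, 3.6, 14.3, 0, 0, 0, 0], [0.7, 3.6, 14.3, 0, 0, 0, 0], [0.7, 3.6, 14.3, 0, 0, 0, 0], [0.7, 0, 0, -25, 0, 0, 0], [0.7, 0, 0, -20, 0, 0, 0], [0.7, 0, 0, -10, 0, 0, 0], [0.7, 0, 0, 0, 0, 0, 0], [0.7, 0, 0, 0, 0, 0, 0]]]}}

```text
clock: 6.48
eef_pos: [566.0, 90.6, 187.2]
tool_rot: [-3.141, 0.001, 1.338]
force: [0.7, 0.0, 1.3]
width: 59.9
```

```bash
python3 - <<'E'
from h import *
s=ctrl.read_state(); print(s['clock'],s['eef_pos'],s['tool_rot'],s['force'],s['width'],ctrl.finger_overhang)
save('wrist','w4')
E
```

```text
6.4833 [565.96026946  90.63749875 187.23373193] [-3.14106824e+00  5.26812844e-04  1.33782119e+00] [0.71435206 0.04716761 1.32729607] 59.94496306111787 8.0
```

View pics/w4.png

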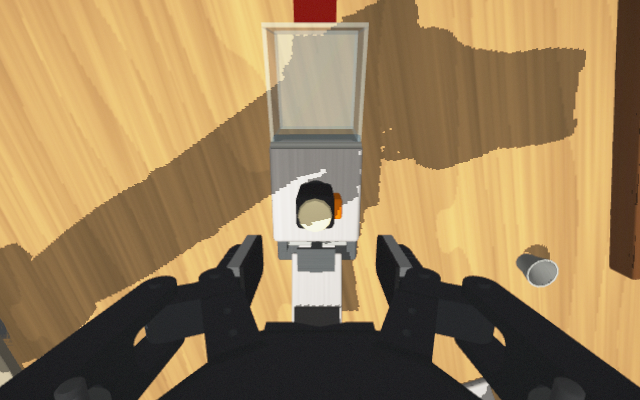

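```bash
python3 - <<'E'
from h import *
im=cv2.imread('pics/w4.png').astype(int)
m=(abs(im-im[214,315]).sum(2)<60).astype(np.uint8); n,l,st,c=cv2.connectedComponentsWithStats(m); k=l[214,315]; print(st[k],c[k])
print(plane('w4',[c[k]],138),dep('w4',[[315,214]]))
print(tri('w4',c[k],'w3',[318.17,109]))
E
```

```text
[299 201  32  25 550] [313.52545455 212.40727273]
[[564.98160562  96.64690326 138.        ]] [[565.74781747  95.48959877 138.60122664]]
(array([564.30779708,  93.18255227, 127.09435169]), np.float64(0.70581358393323))
```

{"name": "step_arm", "arguments": {"deltas": [[[0.7, 0, 1.2, -15, 0, 0, 0], [0.7, 0, 1.2, -20, 0, 0, 0], [0.7, 0, 0, -20, 0, 0, 0], [0.7, 0, 0, -15, 0, 0, 0], [0.7, 0, 0, -10, 0, 0, 0], [0.7, 0, 0, -5, 0, 0, 0], [0.7, 0, 0, 0, 0, 0, 0], [0.7, 0, 0, 0, 0, 0, 0]]]}}

```text
clock: 7.2
eef_pos: [566.6, 92.8, 103.1]
tool_rot: [3.14, -0.001, 1.337]
force: [-0.2, -0.0, 0.2]
width: 60.1
```

```bash
python3 - <<'E'
from h import *
s=ctrl.read_state(); print(s['clock'],s['eef_pos'],s['tool_rot'],s['force'],s['width'],ctrl.finger_overhang)
save('wrist','w5'); im,_=save('scene','s5'); cv2.imwrite('pics/s5z.png',cv2.resize(im[130:250,240:400,::-1],None,fx=5,fy=5))
E
```

```text
7.2 [566.64980022  92.76663951 103.13421605] [ 3.14023029e+00 -5.05305407e-04  1.33749868e+00] [-0.23272619 -0.03001708  0.23154352] 60.09648601708914 8.0
```

View pics/w5.png

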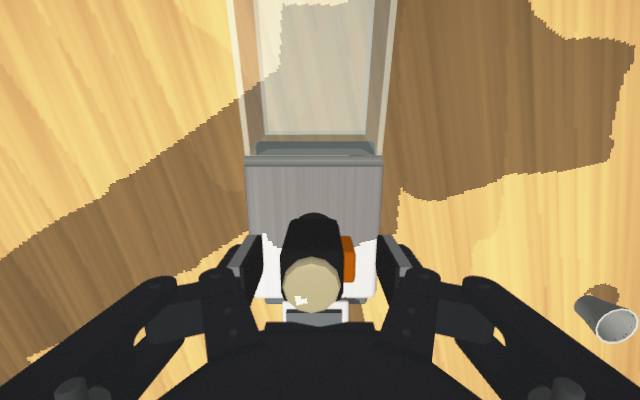

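View pics/s5z.png

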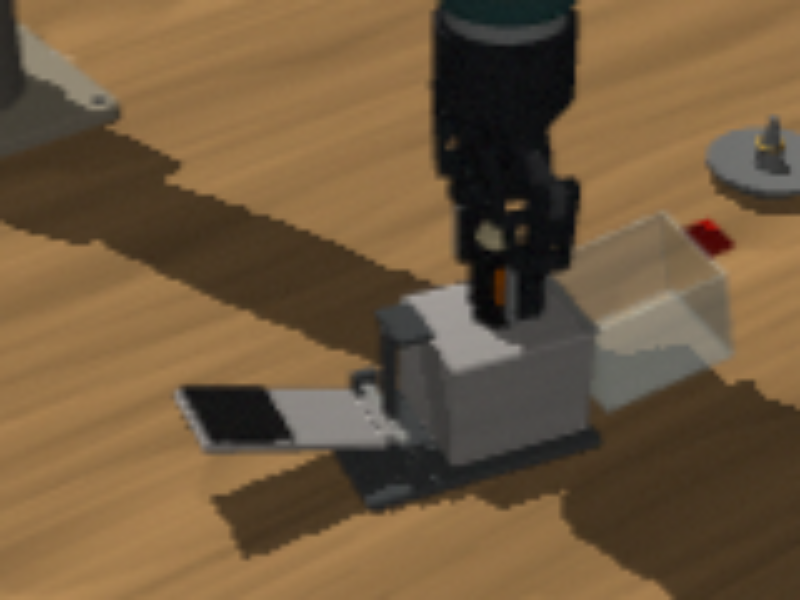

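```bash
python3 - <<'E'
from h import *
print(plane('w5',[[312,285]],138), dep('w5',[[312,285],[312,270]]))
print(tri('w5',[312,285],'w3',[318.17,109]),tri('w5',[312,285],'w4',[315,214]))
c=np.array([566.6,92.8]);d=np.array([.972,-.234])
for off in (0,30,40): print(off,(proj('s5',[[*(c+off*d),95],[*(c+off*d),114]])-[240,130])*5)
h=np.array([564.6,93]);print('head btn',(proj('s5',[[*(h+20*d),110]])-[240,130])*5,(proj('s5',[[*h,138]])-[240,130])*5)
E
```

```text
[[565.28574061  95.78333513 138.        ]] [[565.42278575  96.2696651  138.80849579]
 [566.93013624 102.46955419 138.45817934]]
(array([564.53775599,  92.84886715, 133.15441296]), np.float64(0.15195516931338213)) (array([565.33518065,  94.99195588, 136.80266494]), np.float64(0.5244670722543588))
0 [[494.28283571 293.04959071]
 [495.13572901 265.35664889]]
30 [[517.32470038 321.39176035]
 [518.46360599 293.42434675]]
40 [[525.22546295 331.11119027]
 [526.46523218 303.05321585]]
head btn [[508.35898719 288.08915629]] [[494.25636275 227.78396632]]
```

{"name": "step_arm", "arguments": {"deltas": [[[0.7, -1, 1, -2, 0, 0, 0], [0.7, -0.5, 0.5, -1.5, 0, 0, 0], [0.7, 0, 0, 0, 0, 0, 0], [0.3, 0, 0, 0, 0, 0, 0], [0, 0, 0, 0, 0, 0, 0], [0, 0, 0, 0, 0, 0, 0], [0, 0, 0, 0, 0, 0, 0], [0, 0, 0, 0, 0, 0, 0], [0, 0, 0, 0, 0, 0, 0]]]}}

```text
clock: 8.05
eef_pos: [564.7, 94.4, 99.4]
tool_rot: [3.141, -0.0, 1.338]
force: [-1.2, -0.0, 6.2]
width: 29.0
```

```bash
python3 - <<'E'
from h import *
save('wrist','w6')
s=ctrl.read_state(); print(s['clock'],s['eef_pos'],s['tool_rot'],s['force'],s['torque'],s['width'])
E
```

```text
8.1 [564.6786791   94.38299473  99.34263855] [ 3.14095066e+00 -4.58745546e-04  1.33773025e+00] [-2.00372338  0.39012212  5.58235661] [-0.03946464  0.04473759 -0.022283  ] 28.750896031743242
```

View pics/w6.png

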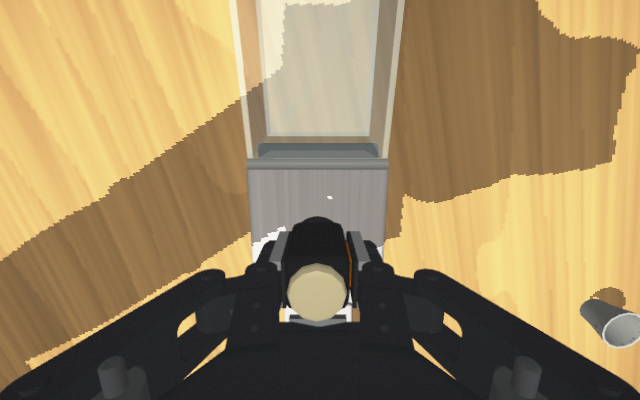

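The head is held, 29 mm wide with the button squeezed. Pulling up now.

{"name": "step_arm", "arguments": {"deltas": [[[0, 0, 0, 3, 0, 0, 0], [0, 0, 0, 6, 0, 0, 0], [0, 0, 0, 6, 0, 0, 0], [0, 0, 0, 6, 0, 0, 0], [0, 0, 0, 6, 0, 0, 0], [0, 0, 0, 6, 0, 0, 0], [0, 0, 0, 6, 0, 0, 0], [0, 0, 0, 6, 0, 0, 0], [0, 0, 0, 5, 0, 0, 0], [0, 0, 0, 0, 0, 0, 0]]]}}

```text
clock: 8.93
eef_pos: [564.6, 94.3, 149.7]
tool_rot: [3.141, -0.0, 1.338]
force: [1.7, 0.1, -4.7]
width: 28.7
```

{"name": "step_arm", "arguments": {"deltas": [[[0, 0, 0, 3, 0, 0, 0], [0, 0, 0, 6, 0, 0, 0], [0, 0, 0, 6, 0, 0, 0], [0, 0, 0, 6, 0, 0, 0], [0, 0, 0, 6, 0, 0, 0], [0, 0, 0, 6, 0, 0, 0], [0, 0, 0, 6, 0, 0, 0], [0, 0, 0, 5, 0, 0, 0], [0, 0, 0, 0, 0, 0, 0], [0, 0, 0, 0, 0, 0, 0]]]}}

```text
clock: 9.77
eef_pos: [564.5, 94.3, 193.1]
tool_rot: [3.141, -0.0, 1.338]
force: [2.9, 0.1, -6.5]
width: 28.6
```

{"name": "step_arm", "arguments": {"deltas": [[[0, 0, 0, 2, 0, 0, 0], [0, 0, 0, 2, 0, 0, 0], [0, 0, 0, 1, 0, 0, 0], [0, 0, 0, 1, 0, 0, 0], [0, 0, 0, 0, 0, 0, 0], [0, 0, 0, 0, 0, 0, 0]]]}}

```text
clock: 10.27
eef_pos: [564.4, 94.4, 198.8]
tool_rot: [3.141, -0.0, 1.338]
force: [4.1, -0.1, -6.4]
width: 28.5
```

{"name": "step_arm", "arguments": {"deltas": [[[0, 0, 0, 1, 0, 0, 0], [0, 0, 0, 0.5, 0, 0, 0], [0, 0, 0, 0, 0, 0, 0], [0, 0, 0, 0, 0, 0, 0], [0, 0, 0, 0, 0, 0, 0], [0, 0, 0, 0, 0, 0, 0]]]}}

```text
clock: 10.77
eef_pos: [564.4, 94.3, 199.8]
tool_rot: [-3.141, 0.0, 1.338]
force: [5.2, -0.2, -12.8]
width: 28.7
```

```bash
python3 - <<'E'
from h import *
save('wrist','w7'); im,_=save('scene','s7'); cv2.imwrite('pics/s7z.png',cv2.resize(im[110:250,240:400,::-1],None,fx=4,fy=4))
print(ctrl.read_state()['force'])
E
```

```text
[  4.89028137  -0.30076555 -12.47318047]
```

View pics/s7z.png

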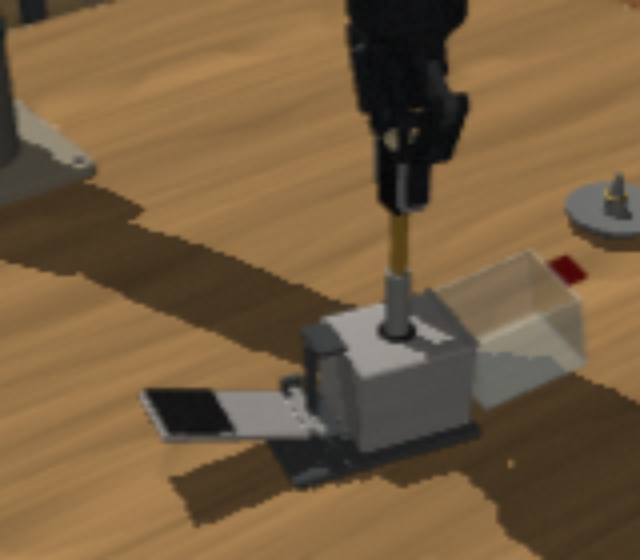

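View pics/w7.png

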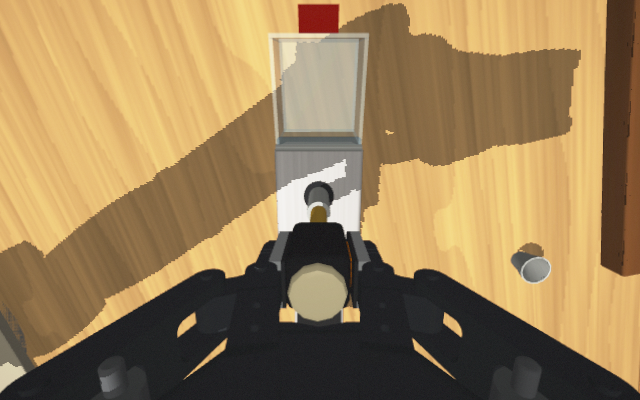

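Both mast sections are out: the force jumped from 6.4 to 12.8 N at the second stop, and there is no sign of slip. I'll hold 0.4 s and hand in.

{"name": "step_arm", "arguments": {"deltas": [[[0, 0, 0, 0, 0, 0, 0], [0, 0, 0, 0, 0, 0, 0], [0, 0, 0, 0, 0, 0, 0], [0, 0, 0, 0, 0, 0, 0], [0, 0, 0, 0, 0, 0, 0]]]}}

```text
clock: 11.28
eef_pos: [564.4, 94.3, 199.9]
tool_rot: [-3.141, 0.0, 1.338]
force: [5.0, -0.2, -12.6]
width: 28.6
```

```bash
python3 - <<'E'
from h import *
s=ctrl.read_state(); print(s['clock'],s['eef_pos'],s['force'],s['width'])
if s['force'][2]<-9 and s['eef_pos'][2]>199: print(ctrl.finish_job())
E
```

```text
11.2833 [564.35843029  94.33548448 199.87018615] [  5.04871376  -0.20995352 -12.64117067] 28.623068150855485
the job is handed in; nothing more can be done
None
```

I did all the steps and handed the job in at 11.3 s, with the gripper still holding the lamp head fully extended. No verdict was reported.

- **Pedal and cover:** I pressed the pedal to its stop, about 16 N at the tool, and the cover sprang open. After I lifted off, the scene picture showed the pedal back up.
- **Grip and pull:** I pinched the head along its y axis with one finger on the orange button. I then pulled it straight up 100 mm, from TCP height 99.4 to 199.9 mm.
- **Second stop:** the pull force held near 6.4 N and rose to a steady 12.6 N at the top. The last pictures show the brass and steel sections out, the cover open and the pedal up.
- **Button:** the finger opening stayed at 28.6–29 mm throughout, against the 30 mm given for a squeezed button. I take that as fully in, but could not read the button directly.
- **Watch and other things:** the arm stayed well clear of the watch stand and the other items, but I did not measure their positions again at the end.
- **Measurements that disagreed:** camera estimates of the head's position differed by 2–4 mm. I centred the grip from the close wrist view.

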